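# Press home two tube caps under a hand capping press

### The job

Two tubes in the rack on the press's sliding carriage still have their red caps standing proud. Slide the carriage to bring each of them in turn squarely under the ram, and push the ram's knob down, firmly but without slamming it, until you feel that cap stop fully home. Do not touch the tubes or caps with the gripper, press none of the blue-capped tubes, do not disturb the things standing beside the press, and leave the ram risen and every tube standing in the rack.

Things in the scene. Friction and masses are not known exactly. Their poses are not given: they have to be found in the camera images.
- press: white metal bench capping press, fixed. Origin on the bench top (z = 0), on the vertical axis of its ram; its x points from its open front to the column at its back (roughly world -y, the robot's right), y to the left of one facing it, z up. Base plate x -125 to 165, y -125 to 125, 14 mm thick. Column 56 x 70 mm at x = 128; overarm 46 mm wide to the ram guide (52 mm diameter, z = 150 to 215)
- visor_edge (a point): middle of the front edge of the press's clear level splash visor, at its underside: visor x -95 to -26, y -115 to 115, underside z = 224, 4 mm thick (press axes). Rack and grip post move beneath it, so an upright gripper cannot take the post: come in under this edge from the press's front, gripper leaning back 35 to 40 degrees from vertical, fingers pointing down and to the press's +x
- grip_post (a point): middle of the top of the black grip post by which the carriage is slid both ways (1.5 N of friction each way): 14 x 14 mm, sides along the press's x and y, foot 47 and top 100 mm above the bench, free all round; it stands on the carriage's tongue, 85 mm in front (press -x) of the rack's middle and 42 mm in front of the rack's wall. Its axes are the press's
- rack_top (a point): middle of the grey 24-place tube rack on the sliding carriage, at the top of its cell walls (bench z = 89 mm); axes as the press's. 85.5 (x) x 127.8 mm (y); square cells 16 mm inside, 2 mm walls, centres at x = -27, -9, 9, 27 and y = -45, -27, -9, 9, 27, 45 mm from here, floors at bench z = 47 mm. Slides freely to x = -35 to 35, y = -59 to 59 mm from the ram's axis, and stays where left
- ram: steel ram sliding straight down on the press's axis; origin: centre of the lower face of its round foot (12 mm diameter). At rest its spring holds the foot 106 mm above the bench; travel 30 mm, spring 2 N at the top to 7 N at the bottom, rises by itself. The foot enters a cell only within about 2 mm of the cell's centre in x and y; else it stops on the cell walls, foot at z = 89 mm
- ram_knob (a point): top centre of the ram's black palm knob, 165 mm above the foot, so 271 mm above the bench at rest; it comes to 254 mm if the foot stops on the cell walls and to 250 mm or lower when a cap is fully home. Mushroom of 44 mm diameter, 17 mm high, crown 36 mm wide; push it straight down from above with closed fingers
- red1: tube with a red push cap that is not yet home; 14.4 mm diameter, loose in one of the rack's cells, origin at the centre of its underside on the cell floor, z up. The cap (13.6 mm diameter) has its top 45 to 47 mm above the origin (3 to 5 mm above the rack's walls); fully home it lies 5 to 9 mm below the walls' top, not equally deep in every tube: its stop has to be felt
- cap_red1 (a joint): how far the cap of red1 is pushed in: 0 to 0.002 m at the start, 0.010 to 0.014 m (not the same in both tubes) when fully home on its shoulder. It takes about 8 N to move (13 to 15 N at the knob with the ram's spring) and stays where it is put; at home the force rises steeply. Over 40 N the tube cracks
- red2: tube with a red push cap that is not yet home; 14.4 mm diameter, loose in one of the rack's cells, origin at the centre of its underside on the cell floor, z up. The cap (13.6 mm diameter) has its top 45 to 47 mm above the origin (3 to 5 mm above the rack's walls); fully home it lies 5 to 9 mm below the walls' top, not equally deep in every tube: its stop has to be felt
- cap_red2 (a joint): how far the cap of red2 is pushed in: 0 to 0.002 m at the start, 0.010 to 0.014 m (not the same in both tubes) when fully home on its shoulder. It takes about 8 N to move (13 to 15 N at the knob with the ram's spring) and stays where it is put; at home the force rises steeply. Over 40 N the tube cracks
- blue1: tube with a blue cap that is already home (cap top 5 mm below the rack's walls); 14.4 mm in diameter, 37 mm high, standing loose in another cell, origin at the centre of its underside, z up
- blue2: tube with a blue cap that is already home (cap top 5 mm below the rack's walls); 14.4 mm in diameter, 37 mm high, standing loose in another cell, origin at the centre of its underside, z up
- blue3: tube with a blue cap that is already home (cap top 5 mm below the rack's walls); 14.4 mm in diameter, 37 mm high, standing loose in another cell, origin at the centre of its underside, z up
- blue4: tube with a blue cap that is already home (cap top 5 mm below the rack's walls); 14.4 mm in diameter, 37 mm high, standing loose in another cell, origin at the centre of its underside, z up
- blue5: tube with a blue cap that is already home (cap top 5 mm below the rack's walls); 14.4 mm in diameter, 37 mm high, standing loose in another cell, origin at the centre of its underside, z up
- blue6: tube with a blue cap that is already home (cap top 5 mm below the rack's walls); 14.4 mm in diameter, 37 mm high, standing loose in another cell, origin at the centre of its underside, z up
- jar: bystander: clear jar of spare caps with a white lid, 68 mm diameter, 85 mm high, loose; origin at the centre of its underside
- roll: bystander: roll of white labels lying flat, 84 mm outside, 38 mm core, 50 mm high, loose; origin at the centre of its underside
- scanner: bystander: black hand-held code scanner lying flat, about 167 x 62 x 34 mm, loose; origin on the bench under its middle, x along it to its wider head

How it is judged:
By the outcome, as a careful person would: the job done as asked, in the order asked, and still so for the second after the job is handed in, with the robot touching nothing.
It also fails if it takes over 72 s, if anything falls off the work surface, if the arm or the gripper's body presses on something with over 40 N, if the wrist force passes 120 N, or if a joint passes its speed limit or range.

### The arm

A 6-joint arm with a two-finger parallel gripper is mounted at the origin on the work surface. World frame = base frame: x ahead of the robot, y to its left, z up, the work surface at z = 0. Lengths are in mm, angles in rad, forces in N, time in s.
With the tool pointing down it reaches from about 250 to 850 mm from the base axis. Payload 12.5 kg.
Tool frame: the origin (TCP) lies at the very end of the fingers, on their centre line; the grasp point (between the pads) lies robot.tcp_to_grasp behind it (robot.tcp_to_grasp is the distance from the TCP to the grasp point, in mm); z points along the fingers, y is the line along which they close (so a half turn about z gives the same grasp; the last joint's range is limited). The gripper opens to 93 mm and grips with 3 to 60 N. Pads are 15 mm wide; open, the fingers measure 128 mm over their backs; the gripper's body (75 mm by 188 mm) begins 65 mm behind the grasp point.
Start: joints at [-1.24, 0.351, 1.652, -0, 1.139, -0.085], TCP at [222.174, -503.113, 191.333] pointing down, gripper open.
Joint ranges: [-2.75, 2.75], [-0.79, 2.1], [0.01, 2.65], [-1.57, 4.71], [0.07, 3.14], [-2.87, 2.87]. Speed limits (rad/s): [2.22, 2.22, 2.79, 3.14, 3.14, 3.14].

### API

Orientations are given as a 3x3 rotation matrix whose columns are the frame's x, y, z axes.
In Python, from workcell import robot gives the robot as it stands.
- The arm moves only by the shell command python3 -m inch 'ROWS' [OPENING] [FORCE]. ROWS is JSON, a list of rows, each a list of 4 numbers: the shift along the tool's x, y, z as a fraction of full scale, then the turn about the tool's z as a fraction of full scale. A call has exactly 5 rows; each row is the pose to reach, as a shift and turn from the pose commanded when the call began, along the tool's axes at that moment, turning the shorter way round; what a row does not reach only later rows make up. Full scale, the value 1, is 1 m for a shift and pi rad for a turn. A row lasts 1/10 s, in which the tool goes at most 50 mm and 8.59 degrees, less where a joint would pass 70% of its speed; a pose out of reach is approached as far as the arm can. A call with a number of a shift or a turn outside -1 to 1 is refused whole. A call with a gripper value outside its range is refused whole. OPENING is the opening, from -1 (shut) to 1 (fully open), set as the call begins (- or left out, the last holds). The fingers move at their own pace and stop on an object; FORCE is the grip in N (left out, the last holds). Time passes only in rows, so rows that repeat a pose let the fingers close, or fill a call up. It gives the time, the measured TCP pose, the force, the opening and the grip force at its end, in the units of the state.
- robot.sense(): the state, without advancing time (a new reading comes with each control period).
- robot.snapshot(name): name is "scene" or "top"; returns the picture (400x640x3 uint8, blue, green, red); there is no depth.
- robot.camera_model(name): a dict with "K" (3x3 intrinsics, pixels), "R" (3x3) and "t" (3): a world point X has camera coordinates R X + t. Camera axes: x right, y down, z forward; pixel columns grow to the right and rows downward; lengths in mm; the calibration is good to about 2 mm. A picture is of the moment at which its call begins. camera_model takes no time and is no camera call.
- robot.sign_off(): hands the job in; it is judged then, once.
The state is a dict: "t": time; "q": joint angles; "qd": joint speeds; "joint_efforts": joint torques, N m; "position": TCP position; "tool_rot": TCP orientation; "force": force on the tool from outside, world axes, zero at the start; "moment": the same for the moment, N m; "width": finger opening in mm; "grasp_force": force on a finger pad.
Only numpy, scipy, OpenCV 4.12 (cv2) and the standard library are available. Lean on these libraries where they do the work, as an engineer would, in place of code of your own. Each camera call takes 0.05 s, during which the arm holds its last target. There are 200 camera calls.

## Working session

There is one attempt and no reset: what is moved stays moved. The work goes in short steps, Python scripts to look and compute and a shell command to move; the robot and the scene stay as the last step left them, time stands still between calls to the robot, and variables do not carry over. Pictures are saved under pics/ and viewed, at most 10 in all, crops included, and the job is handed in when it is done.

```bash
ls; mkdir -p pics; python3 - <<'E'
from workcell import robot
import cv2,numpy as np
for n in("scene","top"):
    cv2.imwrite(f"pics/{n}0.png",robot.snapshot(n)); m=robot.camera_model(n)
    print(n,np.round(m["K"],1).tolist(),np.round(m["R"],3).tolist(),np.round(m["t"],1).tolist(), np.round(-np.array(m["R"]).T@np.array(m["t"])))
s=robot.sense();print(s,robot.tcp_to_grasp)
E
```

```text
pics
scene [[364.9, 0.0, 320.0], [0.0, 364.9, 200.6], [0.0, 0.0, 1.0]] [[0.443, 0.896, -0.001], [0.852, -0.422, -0.31], [-0.279, 0.136, -0.951]] [-203.4, -410.9, 1226.9] [ 782. -158. 1039.]
top [[429.2, 0.0, 328.3], [0.0, 429.2, 202.4], [0.0, 0.0, 1.0]] [[-0.029, -1.0, 0.004], [-0.997, 0.029, -0.067], [0.067, -0.006, -0.998]] [8.3, 538.6, 1239.5] [ 455.    0. 1273.]
{'t': 0.1, 'q': array([-1.23960256e+00,  3.51185150e-01,  1.65233222e+00, -2.03765077e-05,
        1.13909005e+00, -8.45820318e-02]), 'qd': array([ 0.00046186, -0.00133583, -0.00188088, -0.00044787,  0.00122992,
        0.00116929]), 'joint_efforts': array([ 7.62535292e-04, -4.98024809e+01, -2.85703915e+01,  6.99458923e-02,
        2.38652516e-02, -4.64535776e-05]), 'position': array([ 222.06668558, -502.8231216 ,  190.86433945]), 'tool_rot': array([[ 9.14799814e-01,  4.03907389e-01, -3.47473735e-04],
       [ 4.03907533e-01, -9.14799320e-01,  9.53597004e-04],
       [ 6.72961400e-05, -1.01269762e-03, -9.99999485e-01]]), 'force': array([-0.1998388 , -0.59472479, -0.71537293]), 'moment': array([ 0.04184584, -0.072565  ,  0.02917225]), 'grasp_force': 0.0, 'width': 93.24831358262463} 18.8
```

View pics/scene0.png

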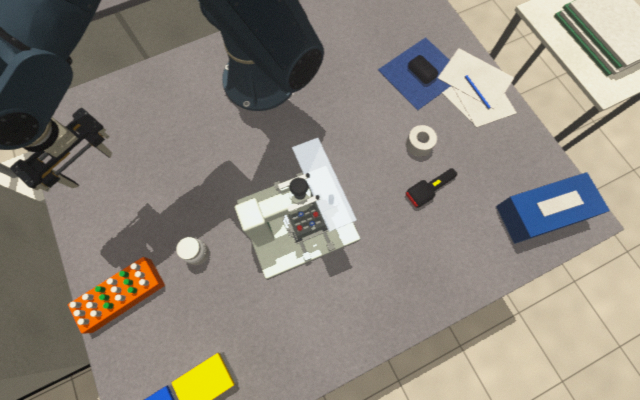

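View pics/top0.png

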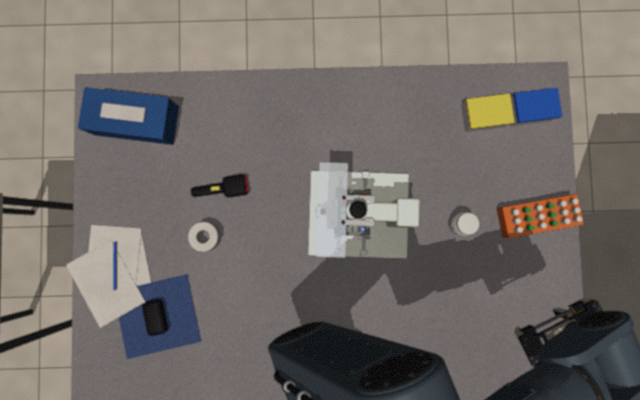

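Scene: press at about (300,215) px, knob (298,188), visor at the right edge, red caps near (297,215). Top: knob (358,209), visor at columns 310-350. I'll enlarge both.

```bash
python3 - <<'E'
import cv2
a=cv2.imread("pics/scene0.png")[130:284,225:365];b=cv2.imread("pics/top0.png")[145:265,295:430]
cv2.imwrite("pics/sc.png",cv2.resize(a[:120,:],None,fx=5.5,fy=5,interpolation=cv2.INTER_CUBIC) if 0 else cv2.resize(a[30:150,:],None,fx=5,fy=5,interpolation=cv2.INTER_CUBIC))
cv2.imwrite("pics/tc.png",cv2.resize(b,None,fx=5,fy=5,interpolation=cv2.INTER_CUBIC))
E
```

```text
(no output)
```

View pics/sc.png

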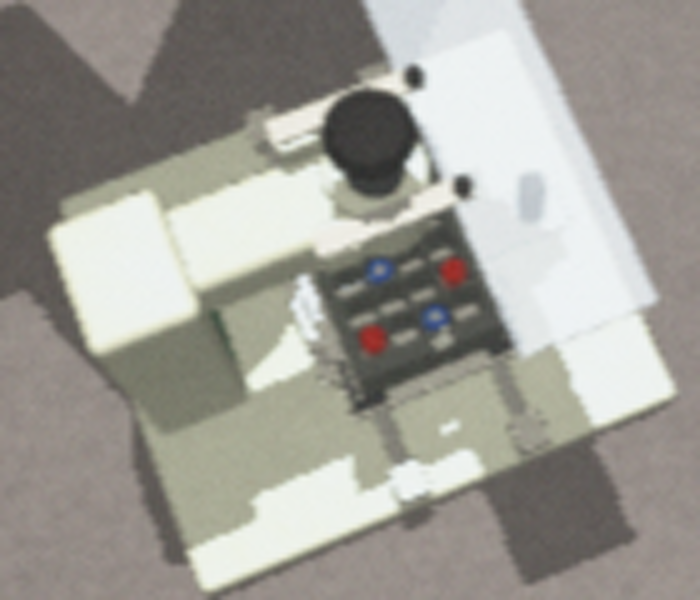

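View pics/tc.png

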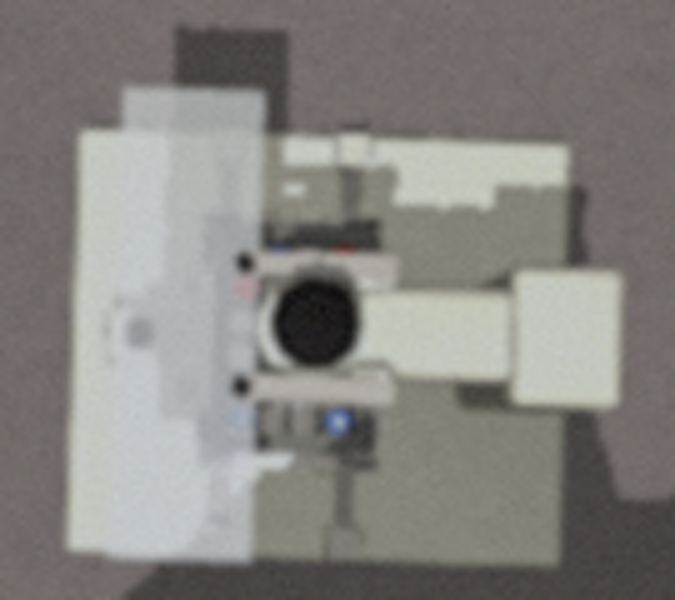

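The scene crop shows red caps at scene px ≈ (299.6,228) and (315.6,214) and blue ones at ≈ (301,214) and (312,224). The grip post shows through the visor at ≈ (331,199), and in the top view at ≈ (322.6,211.4). In the top view the knob is at (358.2,209.4), and the base plate runs from corner (310.6,171) to (409,174). Press yaw is small.

```bash
cat >h.py <<'E'
import cv2,numpy as np
from workcell import robot
M={n:{k:np.array(v) for k,v in robot.camera_model(n).items() if k in"KRt"} for n in("scene","top")}
def ray(n,p):
    m=M[n];C=-m["R"].T@m["t"];d=m["R"].T@np.linalg.inv(m["K"])@np.array([p[0],p[1],1.]);return C,d
def onz(n,p,z): C,d=ray(n,p);return C+d*(z-C[2])/d[2]
def proj(n,X): m=M[n];c=m["K"]@(m["R"]@np.array(X,float)+m["t"]);return c[:2]/c[2]
def tri(p,q):
    A=[];b=[]
    for n,x in(("scene",p),("top",q)):
        C,d=ray(n,x);d/=np.linalg.norm(d);P=np.eye(3)-np.outer(d,d);A.append(P);b.append(P@C)
    return np.linalg.lstsq(np.vstack(A),np.hstack(b),rcond=None)[0]
def blobs(img,mask,box,amin=3):
    x0,y0,x1,y1=box;m=np.zeros_like(mask);m[y0:y1,x0:x1]=mask[y0:y1,x0:x1]
    n,l,s,c=cv2.connectedComponentsWithStats(m.astype(np.uint8));return [(s[i,4],np.round(c[i],2),s[i,:4].tolist()) for i in range(1,n) if s[i,4]>=amin]
def col(img):
    b,g,r=[img[...,i].astype(int) for i in range(3)]
    return dict(red=(r-np.maximum(b,g)>50),blue=(b-r>40),dark=(np.maximum(np.maximum(b,g),r)<55))
E
python3 - <<'E'
from h import *
S=cv2.imread("pics/scene0.png");T=cv2.imread("pics/top0.png")
for nm,I,box in(("scene",S,(225,140,365,270)),("top",T,(300,145,430,265))):
    c=col(I)
    for k in c:
        for a,p,bb in blobs(I,c[k],box): print(nm,k,a,p,bb, np.round(onz(nm,p,{"red":93,"blue":84,"dark":265}[k])))
o=lambda u,v:(295+u/5,145+v/5)
print("base",[np.round(onz("top",o(*p),14),1).tolist() for p in((78,130),(570,145),(560,565),(68,550))])
print("col",[np.round(onz("top",o(*p),215),1).tolist() for p in((515,270),(620,272),(616,408),(512,404))])
os=lambda u,v:(225+u/5,160+v/5)
print("visor far corner scene",np.round(onz("scene",os(655,300),228),1),"top",np.round(onz("top",o(124,88),228),1),np.round(onz("top",o(105,557),228),1))
print("post",np.round(onz("scene",os(530,197),90)),np.round(onz("top",o(138,332),100)),np.round(tri(os(530,185),o(138,332))))
E
```

```text
scene red 21 [315.19 213.86] [313, 212, 5, 5] [533. -51.  93.]
scene red 23 [299.09 227.22] [297, 225, 5, 6] [ 547. -105.   93.]
scene blue 13 [300.46 213.69] [299, 212, 4, 5] [512. -85.  84.]
scene blue 15 [311.67 223.13] [310, 221, 5, 5] [550. -70.  84.]
scene dark 37 [298.46 192.89] [291, 189, 15, 7] [518. -82. 265.]
top blue 16 [362.06 228.5 ] [360, 227, 5, 5] [459. -98.  84.]
top dark 217 [357.82 208.84] [350, 201, 16, 17] [505. -75. 265.]
base [[633.2, 42.2, 14.0], [616.0, -248.1, 14.0], [369.8, -232.0, 14.0], [386.9, 54.6, 14.0]]
col [[528.8, -178.7, 215.0], [526.3, -230.6, 215.0], [459.3, -225.7, 215.0], [462.7, -174.5, 215.0]]
visor far corner scene [623.3  11.5 228. ] top [623.   11.9 228. ] [394.5  27.5 228. ]
post [514.   7.  90.] [509.   9. 100.] [509.   9.  93.]
```

```bash
python3 -m inch '[[-0.2,0.08,-0.1,0],[-0.2,0.08,-0.1,0],[-0.2,0.08,-0.1,0],[-0.2,0.08,-0.1,0],[-0.2,0.08,-0.1,0]]' -1; python3 - <<'E'
from h import *
s=robot.sense();print(s['t'],s['q'].round(3),s['tool_rot'].round(3),s['position'].round(1))
k=tri((298.56,187.65),(357.8,208.48));print(k, onz("top",(357.8,208.48),263),onz("scene",(298.56,187.65),263))
E
```

```text
t: 0.6
position: [69.4, -658.5, 292.3]
tool_rot: [[0.915, 0.403, -0.0], [0.403, -0.915, -0.001], [-0.0, 0.0, -1.0]]
force: [0.8, -0.4, 0.1]
width: 57.6
grasp_force: 0.0
0.6 [-1.536  0.492  1.195 -0.     1.454 -0.38 ] [[ 0.915  0.403 -0.   ]
 [ 0.403 -0.915 -0.001]
 [-0.     0.    -1.   ]] [  69.4 -658.5  292.3]
[505.55774953 -75.7893442  261.50496333] [505.81329297 -74.91985501 263.        ] [505.74301306 -76.69797029 263.        ]
```

```bash
python3 -m inch '[[-0.211,0.18,0,0],[-0.211,0.18,0,0],[-0.211,0.18,0,0],[-0.211,0.18,0,0],[-0.211,0.18,0,0]]' -1;  python3 -m inch '[[-0.1,0.2,0,0],[-0.1,0.2,0,0],[-0.1,0.2,0,0],[-0.1,0.2,0,0],[-0.1,0.2,0,0]]' -1;python3 -c "
from h import *;print(robot.sense()['q'].round(3))"
```

```text
t: 1.1
position: [-17.4, -845.6, 292.3]
tool_rot: [[0.915, 0.403, -0.0], [0.403, -0.915, 0.001], [0.0, -0.001, -1.0]]
force: [-0.2, -0.7, 0.5]
width: 17.8
grasp_force: 0.0
t: 1.6
position: [-21.1, -889.6, 251.7]
tool_rot: [[0.915, 0.404, -0.001], [0.404, -0.914, -0.04], [-0.017, 0.036, -0.999]]
force: [0.5, 0.5, 0.6]
width: 0.8
grasp_force: 0.0
[-1.647  1.194  0.012  0.002  1.896 -0.492]
```

```bash
python3 -m inch '[[0,0,-1,0],[0,0,-1,0],[0,0,-1,0],[0,0,-1,0],[0,0,-1,0]]' -1;python3 -c "
from h import *;print(robot.sense()['q'].round(3))"
```

```text
t: 2.1
position: [-18.7, -797.5, 455.3]
tool_rot: [[0.915, 0.404, -0.002], [0.403, -0.913, -0.059], [-0.025, 0.053, -0.998]]
force: [-0.1, -1.1, 0.6]
width: 0.3
grasp_force: 0.0
[-1.654  0.949  0.012  0.004  2.122 -0.497]
```

```bash
python3 -m inch '[[0.4,-0.9,0,0],[0.4,-0.9,0,0],[0.4,-0.9,0,0],[0.4,-0.9,0,0],[0.4,-0.9,0,0]]' -1;python3 -c "
from h import *;print(robot.sense()['q'].round(3))"
```

```text
t: 2.6
position: [-19.5, -639.5, 451.3]
tool_rot: [[0.915, 0.404, -0.002], [0.403, -0.913, -0.059], [-0.025, 0.053, -0.998]]
force: [-0.4, -1.1, 1.6]
width: 0.7
grasp_force: 0.0
[-1.676  0.384  0.991  0.004  1.708 -0.52 ]
```

```bash
for i in 1 2; do python3 -m inch '[[-0.35,0.8,-0.5,0],[-0.35,0.8,-0.5,0],[-0.35,0.8,-0.5,0],[-0.35,0.8,-0.5,0],[-0.35,0.8,-0.5,0]]' -1;python3 -c "
from h import *;print(robot.sense()['q'].round(3))"; done
```

```text
t: 3.1
position: [-19.0, -756.0, 522.7]
tool_rot: [[0.915, 0.404, -0.002], [0.403, -0.912, -0.078], [-0.033, 0.07, -0.997]]
force: [-1.7, -34.2, 28.5]
width: 0.5
grasp_force: 0.0
[-1.659  0.861  0.011  0.006  2.192 -0.501]
t: 3.6
position: [-14.5, -773.3, 514.7]
tool_rot: [[0.915, 0.404, -0.003], [0.401, -0.909, -0.111], [-0.048, 0.101, -0.994]]
force: [-1.0, -0.3, 0.7]
width: 0.6
grasp_force: 0.0
[-1.652  0.873  0.012  0.008  2.145 -0.493]
```

```bash
for i in 1 2 3 ; do python3 -m inch '[[-0.4,0.9,-0.5,0],[-0.4,0.9,-0.5,0],[-0.4,0.9,-0.5,0],[-0.4,0.9,-0.5,0],[-0.4,0.9,-0.5,0]]' -1|grep -E "pos|rot|force:"; done;  python3 -m inch '[[-0.4,0.9,0,0],[-0.4,0.9,0,0],[-0.4,0.9,0,0],[-0.4,0.9,0,0],[-0.4,0.9,0,0]]' -1 |grep -E "pos|rot|force:"
python3 -c "
from h import *;print(robot.sense()['q'].round(3))"
```

```text
position: [-12.0, -790.9, 504.0]
tool_rot: [[0.915, 0.404, -0.003], [0.4, -0.906, -0.14], [-0.059, 0.127, -0.99]]
force: [0.9, -1.2, 0.3]
grasp_force: 0.0
position: [-9.9, -802.6, 503.1]
tool_rot: [[0.915, 0.404, -0.003], [0.398, -0.901, -0.173], [-0.073, 0.157, -0.985]]
force: [0.2, 0.6, -0.6]
grasp_force: 0.0
position: [-8.2, -810.3, 508.1]
tool_rot: [[0.915, 0.404, -0.004], [0.395, -0.895, -0.205], [-0.086, 0.186, -0.979]]
force: [-0.7, -0.7, 0.0]
grasp_force: 0.0
position: [-7.2, -866.2, 440.9]
tool_rot: [[0.915, 0.404, -0.004], [0.392, -0.889, -0.237], [-0.099, 0.215, -0.971]]
force: [0.6, 0.2, 0.8]
grasp_force: 0.0
[-1.637  0.978  0.013  0.013  1.912 -0.477]
```

```bash
for i in 1 2 3 4 5 6; do python3 -m inch '[[-0.5,0.87,-0.4,0],[-0.5,0.87,-0.4,0],[-0.5,0.87,-0.4,0],[-0.5,0.87,-0.4,0],[-0.5,0.87,-0.4,0]]' -1|grep -E "pos|rot"; done
python3 -c "
from h import *;print(robot.sense()['q'].round(3))"
```

```text
position: [-25.6, -867.0, 460.2]
tool_rot: [[0.915, 0.404, -0.005], [0.388, -0.88, -0.274], [-0.115, 0.249, -0.962]]
position: [-39.6, -866.6, 478.5]
tool_rot: [[0.914, 0.405, -0.006], [0.383, -0.871, -0.307], [-0.13, 0.278, -0.952]]
position: [-50.9, -863.9, 500.3]
tool_rot: [[0.914, 0.405, -0.008], [0.378, -0.861, -0.341], [-0.145, 0.308, -0.94]]
position: [-59.8, -859.3, 524.0]
tool_rot: [[0.914, 0.405, -0.011], [0.372, -0.849, -0.374], [-0.161, 0.338, -0.927]]
position: [-66.9, -853.1, 549.1]
tool_rot: [[0.914, 0.406, -0.014], [0.366, -0.837, -0.407], [-0.176, 0.367, -0.913]]
position: [-72.5, -845.2, 575.2]
tool_rot: [[0.914, 0.406, -0.016], [0.358, -0.824, -0.439], [-0.192, 0.395, -0.898]]
[-1.731  0.829  0.013  0.056  1.847 -0.547]
```

```bash
for i in 1 2 3 4 5; do python3 -m inch '[[-0.55,0.83,-0.1,0],[-0.55,0.83,-0.1,0],[-0.55,0.83,-0.1,0],[-0.55,0.83,-0.1,0],[-0.55,0.83,-0.1,0]]' -1|grep -E "pos|rot"; done
python3 -c "
from h import *;s=robot.sense();print(s['t'],s['q'].round(3))"
```

```text
position: [-91.7, -870.2, 558.5]
tool_rot: [[0.913, 0.407, -0.02], [0.35, -0.81, -0.471], [-0.207, 0.423, -0.882]]
position: [-106.7, -886.6, 553.4]
tool_rot: [[0.913, 0.407, -0.024], [0.341, -0.794, -0.503], [-0.224, 0.451, -0.864]]
position: [-118.6, -897.0, 556.2]
tool_rot: [[0.912, 0.408, -0.028], [0.331, -0.778, -0.534], [-0.24, 0.478, -0.845]]
position: [-128.2, -902.7, 565.7]
tool_rot: [[0.912, 0.409, -0.033], [0.32, -0.76, -0.565], [-0.257, 0.505, -0.824]]
position: [-135.7, -904.5, 580.4]
tool_rot: [[0.911, 0.41, -0.038], [0.309, -0.742, -0.595], [-0.273, 0.53, -0.803]]
11.1 [-1.804  0.862  0.013  0.101  1.634 -0.605]
```

```bash
cat >>h.py <<'E'
A=np.array([505.3,-75.7,0.]);yaw=0.0588
px=np.array([-np.sin(yaw),-np.cos(yaw),0]);py=np.array([np.cos(yaw),-np.sin(yaw),0])
def P(x,y,z): return A+x*px+y*py+np.array([0,0,z])
def inP(X): d=np.array(X)-A;return np.round([d@px,d@py,d[2]],1)
def go(X):
    s=robot.sense();R=s['tool_rot'];v=R.T@(np.array(X)-s['position'])
    print("t",s['t'],"press",inP(s['position']),"shift m",(v/1000).round(4),"dist",round(np.linalg.norm(v)),"yerr deg",np.degrees(np.arctan2(py@R[:,0],py@R[:,1])).round(2),"tilt",np.degrees(np.arccos(-R[2,2])).round(1),"F",s['force'].round(1),"w",round(s['width'],1),"g",round(s['grasp_force'],1))
E
python3 - <<'E'
from h import *
go(P(-175,0,420)); print(P(-175,0,420))
E
```

```text
t 11.1 press [ 865.1 -591.2  580.4] shift m [ 0.9474 -0.5622 -0.4934] dist 1207 yerr deg 63.04 tilt 36.6 F [-0.1  0.2 -0.2] w 0.5 g 0.0
[515.58407152  98.99756115 420.        ]
```

```bash
python3 -m inch '[[0.947,-0.562,-0.493,-0.35],[0.947,-0.562,-0.493,-0.35],[0.947,-0.562,-0.493,-0.35],[0.947,-0.562,-0.493,-0.35],[0.947,-0.562,-0.493,-0.35]]' 0 10 | grep -E "pos|rot"
python3 - <<'E'
from h import *
go(P(-175,0,420)); print(robot.sense()['q'].round(2))
E
```

```text
position: [-39.7, -763.0, 563.0]
tool_rot: [[0.569, 0.821, -0.038], [0.647, -0.476, -0.595], [-0.507, 0.314, -0.803]]
t 11.6 press [ 718.2 -503.7  563. ] shift m [ 9.466e-01  7.000e-04 -4.193e-01] dist 1035 yerr deg 32.02 tilt 36.6 F [ 0.1 -0.8  1. ] w 36.1 g 0.0
[-1.7   0.31  0.97  0.04  1.22 -1.08]
```

```bash
python3 -m inch '[[0.9466,0,-0.419,-0.17],[0.9466,0,-0.419,-0.17],[0.9466,0,-0.419,-0.17],[0.9466,0,-0.419,-0.17],[0.9466,0,-0.419,-0.17]]' 0 10 | grep -E "pos"
python3 - <<'E'
from h import *
go(P(-175,0,420)); print(robot.sense()['q'].round(2))
E
```

```text
position: [95.2, -555.2, 529.3]
t 12.1 press [ 502.8 -381.2  529.3] shift m [ 0.6194  0.3633 -0.3179] dist 785 yerr deg 1.58 tilt 36.6 F [ 0.7 -0.6 -0.1] w 46.8 g 0.0
[-1.41 -0.11  1.52 -0.15  1.11 -1.3 ]
```

```bash
python3 -m inch '[[0.62,0.363,-0.318,0],[0.62,0.363,-0.318,0],[0.62,0.363,-0.318,0],[0.62,0.363,-0.318,0],[0.62,0.363,-0.318,0]]' | grep -E "pos"
python3 -m inch '[[0.42,0.245,-0.215,0],[0.42,0.245,-0.215,0],[0.42,0.245,-0.215,0],[0.42,0.245,-0.215,0],[0.42,0.245,-0.215,0]]' | grep -E "pos"
python3 - <<'E'
from h import *
go(P(-175,-1.2,300)); print(robot.sense()['q'].round(2))
E
```

```text
position: [227.8, -349.2, 495.5]
position: [357.8, -148.0, 461.8]
t 13.1 press [  80.9 -143.   461.8] shift m [ 0.306   0.1325 -0.023 ] dist 334 yerr deg 1.75 tilt 36.6 F [ 0.2 -1.6  0.5] w 46.4 g 0.0
[-0.04 -0.15  1.7  -0.64  1.6   0.04]
```

```bash
python3 -m inch '[[0.306,0.1325,-0.023,-0.009],[0.306,0.1325,-0.023,-0.009],[0.306,0.1325,-0.023,-0.009],[0.306,0.1325,-0.023,-0.009],[0.306,0.1325,-0.023,-0.009]]' | grep -E "pos"
python3 - <<'E'
from h import *
go(P(-73.5-98,-1.2,68+133)); print(robot.sense()['q'].round(2))
E
```

```text
position: [475.0, 36.4, 339.7]
t 13.6 press [-110.2  -36.8  339.7] shift m [0.1319 0.0356 0.0747] dist 156 yerr deg 0.11 tilt 36.6 F [ 1.1 -0.6 -0.3] w 46.4 g 0.0
[ 0.33  0.24  1.58 -0.58  1.6   0.46]
```

```bash
python3 -m inch '[[0.132,0.0356,0.0747,0],[0.132,0.0356,0.0747,0],[0.132,0.0356,0.0747,0],[0.132,0.0356,0.0747,0],[0.132,0.0356,0.0747,0]]' | grep -E "pos"
python3 -m inch '[[0,0,0.03,0],[0,0,0.06,0],[0,0,0.09,0],[0,0,0.11,0],[0,0,0.11,0]]' | grep -E "pos|force:"
python3 - <<'E'
from h import *
go(P(-73.5,-1.2,68)); print(robot.sense()['q'].round(2))
S=robot.snapshot("scene");T=robot.snapshot("top");cv2.imwrite("pics/s1.png",S);cv2.imwrite("pics/t1.png",T)
f=lambda I:cv2.resize(I,None,fx=5,fy=5,interpolation=cv2.INTER_CUBIC)
cv2.imwrite("pics/c1.png",np.hstack([f(S[160:280,285:365]),f(T[150:270,300:375])]))
E
```

```text
position: [513.4, 93.7, 201.8]
position: [509.1, 26.7, 114.7]
force: [0.2, 0.7, 0.9]
grasp_force: 0.0
t 14.6 press [-102.4   -2.2  114.7] shift m [0.0046 0.0012 0.0547] dist 55 yerr deg 0.22 tilt 36.6 F [0.2 0.7 0.9] w 46.4 g 0.0
[ 0.3   0.55  1.73 -0.64  1.2   0.7 ]
```

View pics/c1.png

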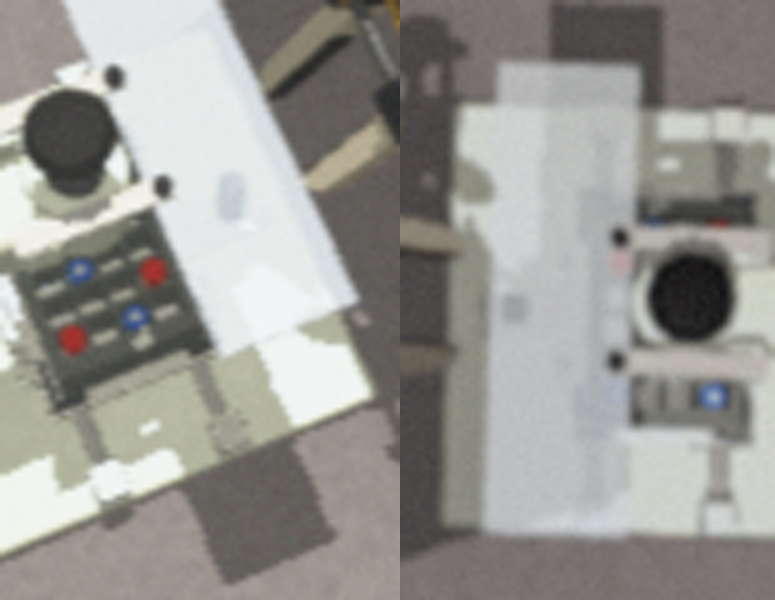

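```bash
python3 - <<'E'
from h import *
s=robot.sense();p=s['position'];R=s['tool_rot']
for w in(-30,30): print([proj("top",p+R[:,1]*w-R[:,2]*d).round(1).tolist() for d in(0,20)],[proj("scene",p+R[:,1]*w-R[:,2]*d).round(1).tolist() for d in(0,20)])
T=cv2.imread("pics/t1.png");print(T[190:228,306].max(1));print(T[205:219,317:329].max(2))
E
```

```text
[[315.1, 221.9], [310.5, 221.7]] [[333.4, 182.0], [337.7, 178.2]]
[[315.9, 199.7], [311.3, 199.1]] [[342.4, 201.4], [346.9, 197.9]]
[ 75  75  76  79 100 132 141 139 137 120  79  59  70  76  77  76  79  72
  78  75  75  77  76  76  80  72  76  69  68  86 101 105 102  96  87  75
  80  72]
[[156 174 190 196 194 195 196 194 194 191 194 196]
 [151 174 193 199 197 192 190 192 192 192 191 193]
 [146 178 197 203 202 195 192 192 192 192 192 191]
 [146 174 195 194 188 188 186 183 188 191 189 190]
 [148 170 187 186 173 170 170 175 183 190 193 193]
 [144 171 184 176 167 164 164 166 177 186 191 193]
 [143 170 186 177 169 166 166 168 178 185 191 190]
 [150 171 186 175 167 166 162 166 176 185 193 189]
 [150 176 186 178 171 167 166 169 183 190 192 192]
 [149 176 187 185 178 177 178 177 183 190 192 192]
 [150 177 191 192 188 189 187 186 190 189 193 192]
 [148 178 192 191 193 191 194 191 193 193 192 192]
 [149 180 193 192 194 193 192 194 194 191 191 191]
 [157 185 193 193 196 194 191 193 196 192 198 192]]
```

```bash
python3 -m inch '[[0.0015,-0.001,0.02,0],[0.003,-0.002,0.04,0],[0.0045,-0.002,0.0545,0],[0.0045,-0.002,0.0545,0],[0.0045,-0.002,0.0545,0]]' | grep -E "pos|force:"
python3 -m inch '[[0,0,0,0],[0,0,0,0],[0,0,0,0],[0,0,0,0],[0,0,0,0]]' -1 25| grep -E "pos|force:|wid"
python3 - <<'E'
from h import *
go(P(-73.5,-1.2,68))
S=robot.snapshot("scene");T=robot.snapshot("top");cv2.imwrite("pics/s2.png",S);cv2.imwrite("pics/t2.png",T)
for k in("red","blue"):
  for a,p,b in blobs(S,col(S)[k],(285,200,330,235)): print(k,a,p,inP(onz("scene",p,93 if k=="red" else 84)))
E
```

```text
position: [506.2, 0.1, 68.0]
force: [0.3, 0.0, 0.0]
grasp_force: 0.0
position: [505.8, -0.2, 67.2]
force: [-0.2, 1.3, 1.8]
width: 13.1
grasp_force: 25.0
t 15.7 press [-75.4  -4.   67.2] shift m [-0.002   0.0028  0.0005] dist 3 yerr deg 0.11 tilt 36.6 F [-0.2  1.3  1.8] w 13.1 g 25.0
red 23 [314.96 213.26] [-26.6  24.4  93. ]
red 22 [298.91 226.91] [27.3 42.7 93. ]
blue 16 [300.12 213.25] [ 9.7  6.2 84. ]
blue 15 [311.2  222.53] [-8.1 42.  84. ]
```

```bash
python3 - <<'E'
from h import *
go(robot.sense()['position']+26.9*px-24*py)
E
```

```text
t 15.8 press [-75.4  -3.9  67.2] shift m [-0.0216 -0.0239  0.0161] dist 36 yerr deg 0.11 tilt 36.6 F [0.7 1.4 1.6] w 13.0 g 25.0
```

```bash
python3 -m inch '[[-0.0054,-0.006,0.004,0],[-0.0108,-0.012,0.008,0],[-0.0162,-0.018,0.012,0],[-0.0216,-0.0239,0.016,0],[-0.0216,-0.0239,0.016,0]]' | grep -E "pos|force:|wid"
python3 - <<'E'
from h import *
go(P(-75.4+26.9,-28,67.2))
S=robot.snapshot("scene");T=robot.snapshot("top");cv2.imwrite("pics/s3.png",S);cv2.imwrite("pics/t3.png",T)
for k in("red","blue"):
  for a,p,b in blobs(S,col(S)[k],(270,190,330,240)): print(k,a,p,inP(onz("scene",p,93 if k=="red" else 84)))
f=lambda I:cv2.resize(I,None,fx=5,fy=5,interpolation=cv2.INTER_CUBIC)
cv2.imwrite("pics/c3.png",np.hstack([f(S[160:280,270:350]),f(T[150:270,310:385])]))
E
```

```text
position: [478.5, -26.8, 67.2]
force: [-1.3, -1.2, 2.1]
width: 13.0
grasp_force: 25.0
t 16.3 press [-47.2 -29.7  67.2] shift m [ 0.001   0.0017 -0.0007] dist 2 yerr deg 0.11 tilt 36.7 F [-1.3 -1.2  2.1] w 13.0 g 25.0
red 22 [285.91 222.09] [54.4 16.8 93. ]
blue 16 [273.94 193.38] [ 55.  -75.2  84. ]
blue 16 [297.94 218.06] [20.2 16.5 84. ]
```

View pics/c3.png

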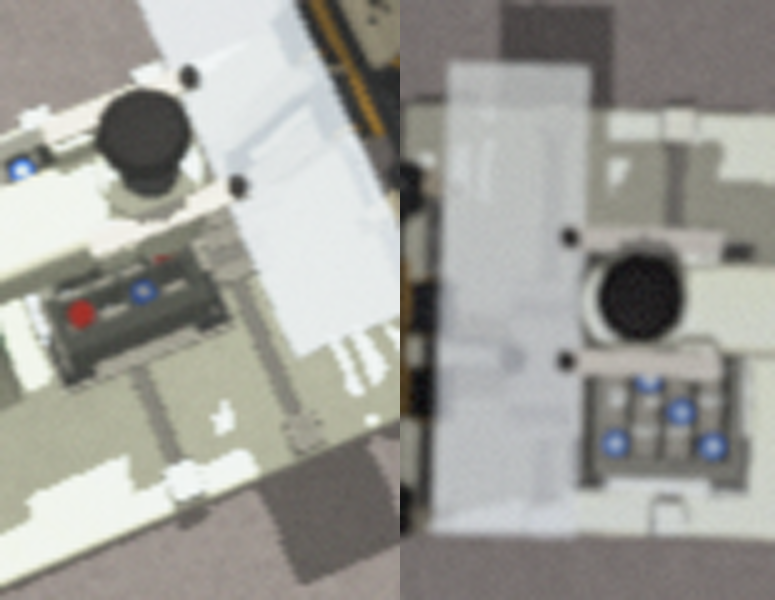

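```bash
cat >>h.py <<'E'
def rackTop(T,box=(345,215,395,245)):
    k=onz("top",(357.8,208.48),263)
    for a,p,b in blobs(T,col(T)["blue"],box):
        d=onz("top",p,84)-k;print("blue",a,p,"rel",round(d@px,1),round(d@py,1))
E
python3 - <<'E'
from h import *
rackTop(cv2.imread("pics/t3.png"));go(P(-48.2,-28,67.2))
E
```

```text
blue 7 [359.14 226.57] rel 17.7 -40.1
blue 21 [366. 232.] rel 37.0 -54.6
blue 17 [352.47 238.24] rel 0.1 -72.8
blue 22 [372.09 238.91] rel 54.3 -73.1
t 16.4 press [-47.9 -28.9  67.2] shift m [ 0.0003  0.0009 -0.0002] dist 1 yerr deg 0.12 tilt 36.6 F [-0.6  0.1  3.5] w 13.0 g 25.0
```

```bash
python3 -m inch '[[0.0006,0.001,-0.0004,0],[0.0006,0.001,-0.0004,0],[0.0006,0.001,-0.0004,0],[0.0006,0.001,-0.0004,0],[0.0006,0.001,-0.0004,0]]' | grep -E "pos|force:|wid"
python3 - <<'E'
from h import *
go(P(-48.2,-27.9,67.2))
rackTop(robot.snapshot("top"))
S=robot.snapshot("scene")
for k in("red","blue"):
  for a,p,b in blobs(S,col(S)[k],(270,190,330,240)): print(k,a,p,inP(onz("scene",p,93 if k=="red" else 84)))
E
```

```text
position: [481.2, -25.0, 67.1]
force: [-1.2, -1.5, 4.8]
width: 13.1
grasp_force: 25.0
t 16.9 press [-49.2 -27.   67.1] shift m [-0.0009 -0.0009  0.0006] dist 1 yerr deg 0.11 tilt 36.6 F [-1.2 -1.5  4.8] w 13.1 g 25.0
blue 6 [358.83 226.33] rel 16.8 -39.5
blue 19 [365.11 231.32] rel 34.5 -52.8
blue 19 [352.   237.53] rel -1.3 -70.9
blue 23 [371.17 238.  ] rel 51.7 -70.7
red 5 [302.8 211.4] [ 1.6  6.8 93. ]
red 21 [286.81 222.86] [53.  19.7 93. ]
blue 10 [274.4 193.5] [ 54.  -74.4  84. ]
blue 16 [299.19 218.56] [17.6 19.1 84. ]
```

```bash
python3 -m inch '[[-0.0008,-0.0008,0.0005,0],[-0.0008,-0.0008,0.0005,0],[-0.0008,-0.0008,0.0005,0],[-0.0008,-0.0008,0.0005,0],[-0.0008,-0.0008,0.0005,0]]' | grep -E "force:|wid"
python3 - <<'E'
from h import *
go(P(-48.2,-27.9,67.2))
rackTop(robot.snapshot("top"))
S=robot.snapshot("scene")
for k in("red","blue"):
  for a,p,b in blobs(S,col(S)[k],(270,190,330,240)): print(k,a,p,inP(onz("scene",p,93 if k=="red" else 84)))
E
```

```text
force: [1.4, 2.9, 2.9]
width: 13.0
grasp_force: 25.0
t 17.5 press [-48.3 -27.8  67.2] shift m [-0.0001 -0.0001  0.0001] dist 0 yerr deg 0.11 tilt 36.6 F [1.4 2.9 2.9] w 13.0 g 25.0
blue 8 [359.   226.38] rel 17.3 -39.6
blue 18 [365.22 231.5 ] rel 34.8 -53.2
blue 17 [352.35 237.76] rel -0.3 -71.5
blue 18 [371.89 238.28] rel 53.7 -71.4
red 21 [286.14 222.81] [54.6 18.9 93. ]
blue 9 [273.89 193.22] [ 55.  -75.7  84. ]
blue 16 [298.88 218.31] [18.1 18.1 84. ]
```

```bash
python3 -m inch '[[0,0,0,0],[0,0,0,0],[0,0,-0.02,0],[0,0,-0.06,0],[0,0,-0.11,0]]' 0 | grep -E "force:|wid|pos"
python3 -m inch '[[0,0,-0.05,0],[0,0,-0.1,0],[0,0,-0.1,0],[0,0,-0.1,0],[0,0,-0.1,0]]' -1 | grep -E "force:|wid|pos"
python3 - <<'E'
from h import *
rackTop(robot.snapshot("top"))
go(P(-120,-1.2,340)); go(P(4,-1.2,300))
S=robot.snapshot("scene")
for k in("red","blue"):
  for a,p,b in blobs(S,col(S)[k],(270,190,330,240)): print(k,a,p,inP(onz("scene",p,93 if k=="red" else 84)))
E
```

```text
position: [483.0, 39.5, 155.4]
force: [0.6, 0.1, 0.2]
width: 45.2
grasp_force: 0.0
position: [487.4, 98.1, 234.4]
force: [0.0, 0.6, 0.6]
width: 11.3
grasp_force: 0.0
blue 8 [359.   226.38] rel 17.3 -39.6
blue 18 [365.22 231.5 ] rel 34.8 -53.2
blue 20 [352.05 237.9 ] rel -1.1 -71.9
blue 20 [371.95 238.25] rel 53.9 -71.3
t 18.65 press [-172.4  -28.1  234.3] shift m [-0.1051  0.0267 -0.0536] dist 121 yerr deg 0.05 tilt 36.7 F [-0.2  0.5  0.1] w 7.3 g 0.0
t 18.65 press [-172.4  -28.1  234.3] shift m [-0.1807  0.0273  0.0525] dist 190 yerr deg 0.05 tilt 36.7 F [-0.2  0.5  0.1] w 7.3 g 0.0
red 23 [286.   222.83] [54.9 18.8 93. ]
blue 10 [273.9 193.3] [ 55.1 -75.4  84. ]
blue 15 [298.73 218.4 ] [18.6 18.2 84. ]
```

```bash
python3 -m inch '[[-0.052,0.013,-0.027,0],[-0.105,0.027,-0.054,0],[-0.14,0.027,-0.01,0],[-0.181,0.0273,0.04,0],[-0.181,0.0273,0.0525,0]]' -1 | grep -E "force:|wid|pos"
python3 - <<'E'
from h import *
go(P(4,-1.2,284))
R=robot.sense()['tool_rot'];print((R.T@[0,0,-10]).round(2))
E
```

```text
position: [504.0, -81.9, 301.3]
force: [0.9, -0.7, 0.7]
width: 0.7
grasp_force: 0.0
t 19.2 press [  6.2  -0.9 301.3] shift m [ 0.0121 -0.0003  0.0125] dist 17 yerr deg 0.2 tilt 36.6 F [ 0.9 -0.7  0.7] w 0.7 g 0.0
[5.96 0.01 8.03]
```

```bash
python3 -m inch '[[0.006,0,0.008,0],[0.012,0,0.0125,0],[0.012,0,0.0125,0],[0.0135,0,0.0145,0],[0.015,0,0.0165,0]]' | grep -E "force:|pos"
python3 -m inch '[[0.0015,0,0.002,0],[0.003,0,0.004,0],[0.0045,0,0.006,0],[0.006,0,0.008,0],[0.006,0,0.008,0]]' | grep -E "force:|pos"
```

```text
position: [505.1, -76.0, 279.4]
force: [0.5, -0.6, 0.1]
grasp_force: 0.0
position: [504.5, -76.7, 269.0]
force: [0.3, -0.4, -0.0]
grasp_force: 0.0
```

```bash
python3 -m inch '[[0.0008,0,0.001,0],[0.0015,0,0.002,0],[0.002,0,0.003,0],[0.003,0,0.004,0],[0.003,0,0.004,0]]' | grep -E "force:|pos"
python3 - <<'E'
from h import *
S=robot.snapshot("scene");T=robot.snapshot("top")
f=lambda I:cv2.resize(I,None,fx=5,fy=5,interpolation=cv2.INTER_CUBIC)
cv2.imwrite("pics/c4.png",np.hstack([f(S[130:250,270:350]),f(T[150:270,310:385])]));print(proj("scene",robot.sense()['position']))
E
```

```text
position: [504.6, -76.7, 264.1]
force: [-0.4, -0.2, 0.2]
grasp_force: 0.0
[298.33296213 187.05510697]
```

View pics/c4.png

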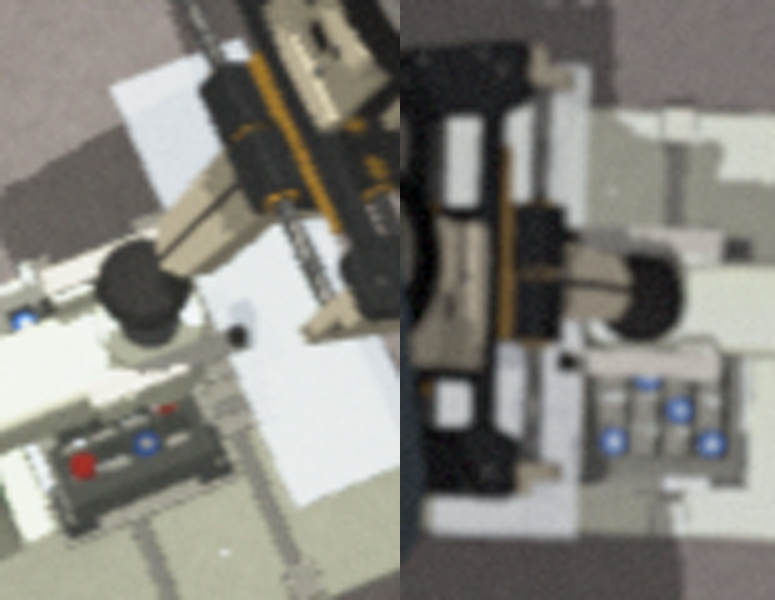

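```bash
python3 - <<'E'
from h import *
s=robot.sense();p=s['position'];print(p,proj("top",p),proj("scene",p),tri((305,185),(355.5,207)),tri((298.5,186.7),(357.9,208.5)))
for d in (5,10,20,40):print(d,proj("top",p-d*s['tool_rot'][:,2]),proj("scene",p-d*s['tool_rot'][:,2]))
for x in(-7.5,7.5):print(x,proj("top",p+x*s['tool_rot'][:,0]),proj("scene",p+x*s['tool_rot'][:,0]))
E
```

```text
[504.68512946 -76.6843146  264.30215115] [358.60557122 208.90774691] [298.33296213 187.05510697] [510.08647296 -65.64146217 277.38518835] [505.26990374 -75.56097411 266.74269468]
5 [357.46233974 208.77544384] [299.46174391 185.95914981]
10 [356.30995531 208.64208152] [300.60008791 184.8539085 ]
20 [353.97728435 208.37212786] [302.90595272 182.61509752]
40 [349.1971296  207.81893356] [307.63794012 178.02071483]
-7.5 [361.3165494  208.89141153] [295.72830624 187.34436602]
7.5 [355.91837349 208.92393899] [300.90642184 186.76931241]
```

```bash
python3 - <<'E'
from h import *
S=robot.snapshot("scene");T=robot.snapshot("top")
S0=cv2.imread("pics/s3.png");T0=cv2.imread("pics/t3.png")
f=lambda I:cv2.resize(np.clip(I.astype(float)*2.5,0,255).astype(np.uint8),None,fx=9,fy=9,interpolation=cv2.INTER_CUBIC)
a=lambda S,T:np.hstack([f(S[170:203,280:322]),f(T[192:225,338:380])])
cv2.imwrite("pics/c5.png",np.vstack([a(S0,T0),a(S,T)]));print(robot.sense()['force'])
E
```

```text
[ 0.80116494 -0.31877518 -0.44125646]
```

View pics/c5.png

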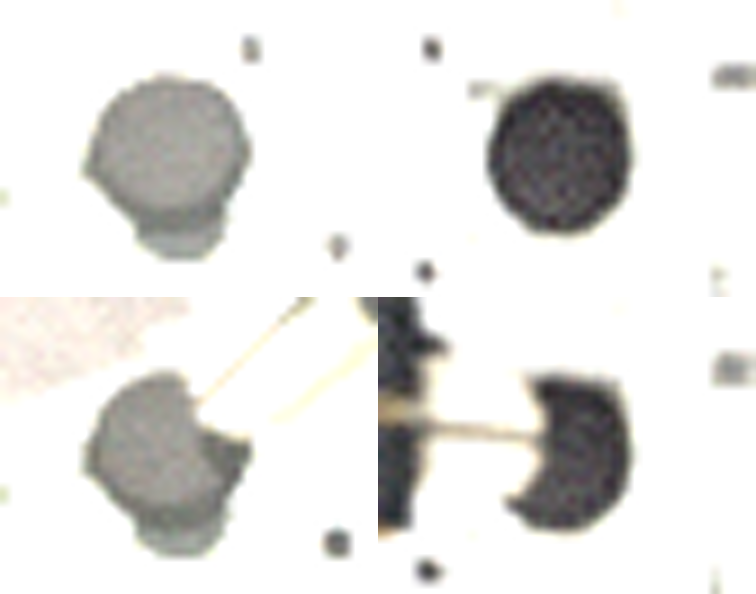

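```bash
python3 - <<'E'
from h import *
s=robot.sense();print(s['position'],tri((302.2,183.1),(356.6,207.6)),tri((299.1,186.1),(357.8,208.5)))
E
```

```text
[504.6970387  -76.67141026 264.34018773] [507.40326796 -68.95510476 286.77589756] [505.36316352 -74.57704037 269.63573242]
```

```bash
python3 - <<'E'
from h import *
p=robot.sense()['position'];go(p+6*px-[0,0,8])
E
python3 -m inch '[[-0.002,0,0.002,0],[-0.0035,0,0.0035,0],[-0.002,0,0.006,0],[-0.001,0,0.008,0],[0,0,0.01,0]]' | grep -E "force:|pos"
```

```text
t 20.9 press [  1.   -0.5 264.3] shift m [-0.    0.    0.01] dist 10 yerr deg 0.11 tilt 36.6 F [ 0.8 -0.3 -0.4] w 0.5 g 0.0
position: [504.2, -82.7, 256.0]
force: [0.4, -1.0, 0.1]
grasp_force: 0.0
```

```bash
for i in 1 2 3; do python3 -m inch '[[0.001,0,0.001,0],[0.0015,0,0.002,0],[0.002,0,0.003,0],[0.003,0,0.004,0],[0.003,0,0.004,0]]' | grep -E "force:|pos"; done
```

```text
position: [504.3, -82.6, 251.3]
force: [0.1, 0.5, 2.8]
grasp_force: 1.1
position: [504.3, -82.6, 246.1]
force: [0.1, 0.9, 3.7]
grasp_force: 1.5
position: [504.3, -82.6, 241.1]
force: [1.2, 0.2, 2.9]
grasp_force: 1.9
```

```bash
for i in 1 2 ; do python3 -m inch '[[0.0006,0,0.0008,0],[0.0012,0,0.0016,0],[0.0018,0,0.0024,0],[0.0018,0,0.0024,0],[0.0018,0,0.0024,0]]' | grep -E "force:|pos"; done
```

```text
position: [504.4, -82.7, 239.2]
force: [-2.1, 2.4, 12.1]
grasp_force: 5.6
position: [504.6, -82.7, 236.3]
force: [-2.5, 1.5, 12.2]
grasp_force: 5.9
```

```bash
for i in 1 2 ; do python3 -m inch '[[0.0006,0,0.0008,0],[0.0012,0,0.0016,0],[0.0018,0,0.0024,0],[0.0018,0,0.0024,0],[0.0018,0,0.0024,0]]' | grep -E "force:|pos"; done
```

```text
position: [504.6, -82.7, 233.4]
force: [-3.2, 2.0, 13.0]
grasp_force: 6.1
position: [504.6, -82.7, 230.4]
force: [-1.7, 1.3, 12.3]
grasp_force: 6.3
```

Past the wall level and the cap is sliding in. From here I use smaller steps.

```bash
for i in 1 2; do python3 -m inch '[[0.0003,0,0.0004,0],[0.0006,0,0.0008,0],[0.0009,0,0.0012,0],[0.0009,0,0.0012,0],[0.0009,0,0.0012,0]]' | grep -E "force:|pos"; done
```

```text
position: [504.6, -82.7, 229.0]
force: [-2.3, 2.5, 13.5]
grasp_force: 6.6
position: [504.6, -82.7, 227.6]
force: [-2.7, 3.4, 12.9]
grasp_force: 6.8
```

```bash
for i in 1 2; do python3 -m inch '[[0.0002,0,0.0003,0],[0.0004,0,0.0006,0],[0.0006,0,0.0008,0],[0.0006,0,0.0008,0],[0.0006,0,0.0008,0]]' | grep -E "force:|pos"; done
```

```text
position: [504.6, -82.7, 226.9]
force: [-3.8, 3.6, 16.6]
grasp_force: 8.2
position: [504.7, -82.8, 226.6]
force: [-4.1, 4.9, 22.2]
grasp_force: 11.0
```

```bash
python3 -m inch '[[0.0003,0,0.0004,0],[0.0003,0,0.0004,0],[0.0003,0,0.0004,0],[-0.003,0,-0.004,0],[-0.009,0,-0.012,0]]' | grep -E "force:|pos"; python3 -m inch '[[-0.018,0,-0.024,0],[-0.036,0,-0.048,0],[-0.054,0,-0.072,0],[-0.054,0,-0.072,0],[-0.054,0,-0.072,0]]' | grep -E "force:|pos"
python3 - <<'E'
from h import *
p=robot.sense()['position'];go(P(-175,-27.8,240))
rackTop(robot.snapshot("top"))
S=robot.snapshot("scene")
for k in("red","blue"):
  for a,p,b in blobs(S,col(S)[k],(270,190,330,240)): print(k,a,p,inP(onz("scene",p,93 if k=="red" else 84)))
E
```

```text
position: [504.3, -82.6, 239.5]
force: [0.9, -0.2, 4.1]
grasp_force: 1.9
position: [504.2, -82.9, 329.0]
force: [-0.3, -0.1, -0.7]
grasp_force: 0.0
t 27.9 press [  7.3  -0.7 329. ] shift m [ 0.1994 -0.0276 -0.037 ] dist 205 yerr deg 0.11 tilt 36.6 F [-0.3 -0.1 -0.7] w 0.4 g 0.0
blue 8 [359.   226.38] rel 17.3 -39.6
blue 18 [365.22 231.5 ] rel 34.8 -53.2
blue 7 [353.43 237.  ] rel 2.7 -69.4
blue 19 [371.89 238.32] rel 53.7 -71.5
red 7 [302.29 211.43] [ 2.9  6.3 93. ]
red 23 [286.   222.83] [54.9 18.8 93. ]
blue 9 [273.89 193.22] [ 55.  -75.7  84. ]
blue 15 [298.73 218.4 ] [18.6 18.2 84. ]
```

```bash
python3 -m inch '[[0.04,-0.014,-0.03,0],[0.075,-0.0276,-0.06,0],[0.1085,-0.0276,-0.0845,0],[0.15,-0.0276,-0.065,0],[0.1994,-0.0276,-0.037,0]]' 0 | grep -E "force:|pos|wid"
python3 - <<'E'
from h import *
go(P(-172,-27.8,234)); go(P(-48.3,-27.8,67.2))
E
```

```text
position: [487.8, 99.4, 245.0]
force: [0.5, -0.6, -0.1]
width: 36.1
grasp_force: 0.0
t 28.5 press [-173.8  -27.7  245. ] shift m [ 0.0051 -0.0001  0.0099] dist 11 yerr deg 0.1 tilt 36.5 F [ 0.5 -0.6 -0.1] w 36.1 g 0.0
t 28.5 press [-173.8  -27.7  245. ] shift m [5.000e-03 2.000e-04 2.176e-01] dist 218 yerr deg 0.1 tilt 36.5 F [ 0.5 -0.6 -0.1] w 36.1 g 0.0
```

```bash
python3 -m inch '[[0.005,0,0.03,0],[0.005,0,0.07,0],[0.005,0,0.11,0],[0.005,0,0.14,0],[0.005,0,0.16,0]]' 0 | grep -E "force:|pos|wid"
python3 - <<'E'
from h import *
go(P(-48.3,-27.8,67.2))
E
```

```text
position: [480.3, 5.3, 112.2]
force: [0.1, 0.5, -0.2]
width: 46.5
grasp_force: 0.0
t 29.0 press [-79.3 -29.8 112.2] shift m [0.002  0.0023 0.0547] dist 55 yerr deg -0.01 tilt 36.6 F [ 0.1  0.5 -0.2] w 46.5 g 0.0
```

```bash
python3 -m inch '[[0.001,0.001,0.02,0],[0.002,0.002,0.04,0],[0.002,0.002,0.0545,0],[0.002,0.002,0.0545,0],[0.002,0.002,0.0545,0]]' 0 | grep -E "force:|pos|wid"
python3 -m inch '[[0,0,0,0],[0,0,0,0],[0,0,0,0],[0,0,0,0],[0,0,0,0]]' -1 25| grep -E "pos|force:|wid"
python3 - <<'E'
from h import *
go(P(-48.3,-27.8,67.2))
rackTop(robot.snapshot("top"))
S=robot.snapshot("scene")
for k in("red","blue"):
  for a,p,b in blobs(S,col(S)[k],(270,190,330,240)): print(k,a,p,inP(onz("scene",p,93 if k=="red" else 84)))
E
```

```text
position: [481.9, -24.2, 70.0]
force: [-0.6, 0.8, -0.5]
width: 46.5
grasp_force: 0.0
position: [482.1, -24.2, 70.1]
force: [-1.1, 0.2, 0.2]
width: 12.4
grasp_force: 25.0
t 30.0 press [-50.  -26.2  70.1] shift m [ 0.0003 -0.0016  0.0033] dist 4 yerr deg 0.11 tilt 36.6 F [-1.1  0.2  0.2] w 12.4 g 25.0
blue 3 [359. 226.] rel 17.3 -38.6
blue 18 [365.22 231.06] rel 34.8 -52.0
blue 21 [352.19 237.14] rel -0.8 -69.8
blue 21 [372. 238.] rel 54.0 -70.6
red 10 [302.7 211.6] [ 2.   7.2 93. ]
red 20 [286.25 223.25] [54.7 20.1 93. ]
blue 8 [274.25 193.62] [ 54.5 -74.2  84. ]
blue 15 [299. 219.] [18.5 20.1 84. ]
```

```bash
python3 - <<'E'
from h import *
go(P(-103.5,-46,70.1))
E
```

```text
t 30.1 press [-50.  -26.2  70.1] shift m [ 0.0429 -0.0199 -0.0319] dist 57 yerr deg 0.11 tilt 36.6 F [-0.4  0.5  1.6] w 12.5 g 25.0
```

```bash
python3 -m inch '[[0.012,-0.006,-0.009,0],[0.024,-0.012,-0.018,0],[0.036,-0.017,-0.027,0],[0.0429,-0.0199,-0.0319,0],[0.0429,-0.0199,-0.0319,0]]' | grep -E "pos|force:|wid"
python3 - <<'E'
from h import *
go(P(-103.5,-46,70.1))
T=robot.snapshot("top");rackTop(T,(330,200,395,262))
S=robot.snapshot("scene")
for k in("red","blue"):
  for a,p,b in blobs(S,col(S)[k],(270,180,345,250)): print(k,a,p,inP(onz("scene",p,93 if k=="red" else 84)))
E
```

```text
position: [465.5, 31.0, 70.0]
force: [-1.1, 1.4, 2.1]
width: 12.1
grasp_force: 25.0
t 30.6 press [-104.2  -46.1   70. ] shift m [-0.0006  0.0001  0.0003] dist 1 yerr deg 0.06 tilt 36.6 F [-1.1  1.4  2.1] w 12.1 g 25.0
blue 3 [346.67 238.67] rel -15.9 -74.5
blue 19 [352.32 244.16] rel 0.1 -89.1
blue 16 [314.25 205.19] [-34.6   0.   84. ]
```

```bash
python3 -m inch '[[0,0,0,0],[0,0,0,0],[0,0,-0.02,0],[0,0,-0.06,0],[0,0,-0.11,0]]' 0 | grep -E "force:|wid|pos"
python3 -m inch '[[0,0,-0.04,0],[-0.03,0.015,-0.08,0],[-0.06,0.03,-0.11,0],[-0.09,0.044,-0.12,0],[-0.12,0.044,-0.12,0]]' -1 | grep -E "force:|wid|pos"
python3 - <<'E'
from h import *
T=robot.snapshot("top");rackTop(T,(330,200,395,262))
go(P(7,-1,290))
S=robot.snapshot("scene")
for k in("red","blue"):
  for a,p,b in blobs(S,col(S)[k],(270,180,345,250)): print(k,a,p,inP(onz("scene",p,93 if k=="red" else 84)))
E
```

```text
position: [468.9, 95.3, 158.6]
force: [0.8, 0.6, -0.7]
width: 45.4
grasp_force: 0.0
position: [513.7, 67.5, 328.1]
force: [0.4, 0.4, -0.2]
width: 11.0
grasp_force: 0.0
blue 6 [347.33 238.33] rel -14.1 -73.5
blue 19 [352.21 244.26] rel -0.2 -89.4
t 31.75 press [-1.407e+02 -3.000e-01  3.304e+02] shift m [-0.0945 -0.0002  0.1204] dist 153 yerr deg 0.36 tilt 36.6 F [ 2.  -1.3  3.7] w 6.9 g 0.0
blue 15 [314.2  205.27] [-34.4   0.2  84. ]
```

```bash
python3 -m inch '[[-0.03,0,0.04,0],[-0.06,0,0.08,0],[-0.0945,0,0.1204,0],[-0.0945,0,0.1204,0],[-0.0945,0,0.1204,0]]' -1 | grep -E "force:|wid|pos"
python3 - <<'E'
from h import *
go(P(7,-1,258))
E
```

```text
position: [502.5, -79.6, 285.1]
force: [0.6, 0.5, 1.0]
width: 0.6
grasp_force: 0.0
t 32.3 press [  4.1  -2.5 285.1] shift m [0.0138 0.0016 0.0235] dist 27 yerr deg 0.16 tilt 36.6 F [0.6 0.5 1. ] w 0.6 g 0.0
```

```bash
python3 -m inch '[[0.004,0.001,0.008,0],[0.008,0.0016,0.016,0],[0.0138,0.0016,0.0235,0],[0.0138,0.0016,0.0235,0],[0.0138,0.0016,0.0235,0]]' | grep -E "force:|pos"
for i in 1 2; do python3 -m inch '[[0.001,0,0.0015,0],[0.0022,0,0.003,0],[0.0035,0,0.0045,0],[0.0045,0,0.006,0],[0.0045,0,0.006,0]]' | grep -E "force:|pos"; done
```

```text
position: [504.5, -81.8, 258.5]
force: [-0.0, -1.0, -0.1]
grasp_force: 0.0
position: [504.5, -82.2, 251.3]
force: [0.5, 0.1, 1.4]
grasp_force: 1.1
position: [504.4, -82.1, 243.5]
force: [0.7, -0.2, 3.1]
grasp_force: 1.6
```

```bash
for i in 1 2 3; do python3 -m inch '[[0.0006,0,0.0008,0],[0.0012,0,0.0016,0],[0.0018,0,0.0024,0],[0.0018,0,0.0024,0],[0.0018,0,0.0024,0]]' | grep -E "force:|pos"; done
```

```text
position: [504.5, -82.2, 240.8]
force: [0.4, 0.1, 4.6]
grasp_force: 2.2
position: [504.6, -82.2, 238.6]
force: [-1.7, 0.9, 12.0]
grasp_force: 5.3
position: [504.6, -82.2, 235.7]
force: [-2.1, 1.4, 11.4]
grasp_force: 5.5
```

```bash
python3 -m inch '[[0.0006,0,0.0008,0],[0.0012,0,0.0016,0],[0.0018,0,0.0024,0],[0.0018,0,0.0024,0],[0.0018,0,0.0024,0]]' | grep -E "force:|pos"; for i in 1 2; do python3 -m inch '[[0.0003,0,0.0004,0],[0.0006,0,0.0008,0],[0.0009,0,0.0012,0],[0.0009,0,0.0012,0],[0.0009,0,0.0012,0]]' | grep -E "force:|pos"; done
```

```text
position: [504.6, -82.2, 232.7]
force: [-2.3, 1.3, 12.8]
grasp_force: 5.7
position: [504.6, -82.2, 231.3]
force: [-1.7, 0.6, 13.9]
grasp_force: 6.1
position: [504.7, -82.3, 230.3]
force: [-3.2, 2.0, 16.2]
grasp_force: 7.7
```

```bash
for i in 1 2; do python3 -m inch '[[0.0002,0,0.0003,0],[0.0004,0,0.0006,0],[0.0006,0,0.0008,0],[0.0006,0,0.0008,0],[0.0006,0,0.0008,0]]' | grep -E "force:|pos"; done
```

```text
position: [504.8, -82.3, 230.0]
force: [-4.9, 3.3, 23.1]
grasp_force: 10.5
position: [504.8, -82.4, 229.7]
force: [-7.8, 5.0, 28.8]
grasp_force: 13.4
```

```bash
python3 -m inch '[[-0.001,0,-0.0013,0],[-0.002,0,-0.0027,0],[-0.004,0,-0.005,0],[-0.008,0,-0.011,0],[-0.015,0,-0.02,0]]' | grep -E "force:|pos"; python3 -m inch '[[0,0,-0.03,0],[0,0,-0.07,0],[0,0,-0.11,0],[0,0,-0.15,0],[0,0,-0.17,0]]' | grep -E "force:|pos"
python3 -m inch '[[0,0,-0.05,0],[0,0,-0.1,0],[0,0,-0.1,0],[0,0,-0.1,0],[0,0,-0.1,0]]' | grep -E "force:|pos"
python3 - <<'E'
from h import *
S=robot.snapshot("scene");T=robot.snapshot("top");print(robot.sense()['t'])
f=lambda I:cv2.resize(I,None,fx=4,fy=4,interpolation=cv2.INTER_CUBIC)
cv2.imwrite("pics/c6.png",np.vstack([np.hstack([f(S[160:270,260:360]),f(T[150:260,300:400])]),]))
rackTop(T,(330,200,395,262))
E
```

```text
position: [504.2, -82.0, 251.8]
force: [0.5, 1.1, 2.2]
grasp_force: 1.0
position: [510.9, 20.7, 391.0]
force: [0.0, -0.2, 0.8]
grasp_force: 0.0
position: [514.2, 78.0, 467.4]
force: [-0.0, -0.6, 0.4]
grasp_force: 0.0
39.4
blue 6 [347.33 238.33] rel -14.1 -73.5
blue 19 [352.21 244.26] rel -0.2 -89.4
```

View pics/c6.png

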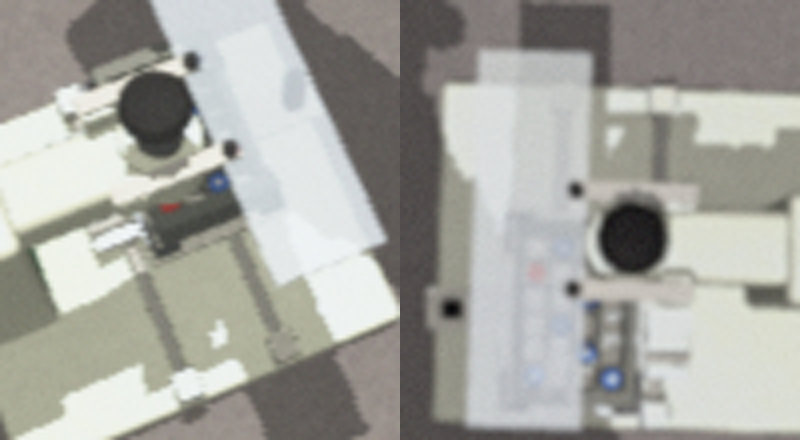

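The ram is risen with the knob in its rest position (about px (358,209) in the top view). The rack is full and upright, and the arm is clear of everything.

```bash
python3 -c "
from workcell import robot;print(robot.sign_off())"
```

```text
the job is handed in; nothing more can be done
None
```

I pressed both red caps until I felt each stop (about 22 N or a little more, then 29 N, at the knob), left the ram risen with the tubes in the rack, and handed the job in at about 39 s of the 72 s limit.

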